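Set the laminator for thick pouches and clear its feed slot

TASK

Get the laminator ready for a thick pouch. One of the three model buildings has been left standing in front of its feed slot: push that building along the table to the left or right with the fingers until no part of it is in front of the slot any more, without lifting it or tipping it over. Also push the thickness lever on top of the machine from off, past the thin notch, all the way to the thick stop; pick nothing up and leave the other buildings and everything else where they stand.

Things in the scene. Friction and masses are not known exactly. Their poses are not given: they have to be found in the camera images.
- laminator: Desktop A4 laminator, white on a black base, fixed: 140 mm deep (its x), 382 mm wide (its y), flat deck 80 mm above the table (end cheeks to 83 mm). Origin: centre of its underside. Its x points away from the feed side, which faces the robot (turned up to 0.15 rad); y points to its left end as the robot sees it. Behind it, x 97 to 147 mm, lies a socket strip, with plug 58 mm high.
- feed_slot (a point): Middle of the feed slot, a dark gap 240 mm wide (along machine y) in the front face, at machine x = -70 mm, y = 0, 40 mm above the table. Below it a black feed tray, 262 mm wide and up to 39 mm high, juts out to machine x = -102 mm. In front of the tray the table is free (but for the building in the way) for machine x from -220 to -105 mm, y from -270 to 270 mm.
- lever (a joint): Thickness lever on the deck, in m, growing as it slides to the machine's right end (-y): 0 off (start), 0.018 thin (first notch), 0.036 thick (last stop, rigid). Sprung notches hold it at all three: it takes about 5 to 9 N to push it out of one. Let go between notches it springs to one or drags to a halt; from beyond 0.030 it snaps home to thick.
- lever_top (a point): Middle of the top of the lever, a small black upright block: grip 20 mm (machine x) by 11 mm (machine y, its sliding direction) by 16 mm high on a stem 14 by 7 mm; stands 26 mm above the deck, its top 106 mm above the table. At machine x = -30 mm; y = -92 mm at off, -110 thin, -128 thick. Deck flat and free 30 mm around. Marks on the robot's side: ring, thin bar, thick bar.
- house_low: Low one-storey model building of grey board: 72 mm (its x) by 90 mm (its y), 56 mm high, about 0.14 kg. Origin: centre of its underside; z up; yaw within 0.3 rad of the machine's. Loose. One of the three buildings (any) stands before the slot, middle at machine x -175 to -158 mm, y within 60 mm of 0; the others beyond the machine's ends.
- house_tall: Tall three-storey model building of grey board: 70 by 70 mm, 84 mm high, about 0.16 kg. Origin: centre of its underside; z up; yaw within 0.3 rad of the machine's. Loose.
- house_mid: Two-storey model building of grey board: 66 mm (its x) by 80 mm (its y), 70 mm high, about 0.15 kg. Origin: centre of its underside; z up; yaw within 0.3 rad of the machine's. Loose.
- tape_measure: Red and black pocket tape measure standing on its flat base, 80 by 39 mm, 67 mm high; stands nearer the robot than the work. Origin: centre of its underside. Leave alone.
- mug: White mug, 80 mm across, 92 mm high; to the left of the work. Origin: centre of its underside. Leave alone.
- card_deck: Cardboard deck of cards lying flat, 92 by 66 mm, 22 mm high; to the right of the work. Origin: centre of its underside. Leave alone.
- die: White 18 mm die lying nearer the robot than the work. Origin: centre of its underside. Leave alone.
- glue_bottle: White glue bottle standing upright, 42 mm across, 115 mm high; nearer the robot than the work, on its left. Origin: centre of its underside. Leave alone.
Not all that is in view belongs to the job. Leave any yellow look-alike of the house_tall alone.

How it is judged:
At the end, for the whole second after the job is handed in: The lever is at the thick stop (within 4 mm, joint above 0.032) and every building stands upright and at rest on the table with its middle at least 150 mm to the left or right of the middle of the feed slot, measured along the machine (value of joint lever above 0.032 m and (y of house_low in the frame of laminator above 0.15 m or y of house_low in the frame of laminator below -0.15 m) and angle between each of house_low, house_tall, house_mid's own z axis and vertical below 0.15 rad and height (world z) of each of house_low, house_tall, house_mid below 0.006 m and linear speed of each of house_low, house_tall, house_mid below 0.02 m/s and (y of house_tall in the frame of laminator above 0.15 m or y of house_tall in the frame of laminator below -0.15 m) and (y of house_mid in the frame of laminator above 0.15 m or y of house_mid in the frame of laminator below -0.15 m)); the robot touches nothing.
It fails at once if more than one of the buildings is moved by over 30 mm (distance of each of house_low, house_tall from where it was at the start of the episode above 0.03 m or distance of each of house_low, house_mid from where it was at the start of the episode above 0.03 m or distance of each of house_tall, house_mid from where it was at the start of the episode above 0.03 m).
It fails at once if a building is lifted by over 12 mm (height (world z) of any of house_low, house_tall, house_mid above 0.012 m).
It fails at once if a building is tipped by over 0.35 rad (angle between any of house_low, house_tall, house_mid's own z axis and vertical above 0.35 rad).
It fails at once if the tape measure, mug, card deck, die or glue bottle is moved by over 25 mm or tipped (distance of any of tape_measure, mug, card_deck, die, glue_bottle from where it was at the start of the episode above 0.025 m or angle between any of tape_measure, mug, card_deck, die, glue_bottle's own z axis and vertical above 0.35 rad).
It also fails if it takes over 48 s, if anything falls off the work surface, if the arm or the gripper's body presses on something with over 40 N, if the wrist force passes 120 N, or if a joint passes its speed limit or range.

ROBOT

A 6-joint arm with a two-finger parallel gripper is mounted at the origin on the work surface. World frame = base frame: x ahead of the robot, y to its left, z up, the work surface at z = 0. Lengths are in m, angles in rad, forces in N, time in s.
With the tool pointing down it reaches from about 0.2 to 0.875 m from the base axis. Payload 3.4 kg.
Tool frame: the origin (TCP) lies at the very end of the fingers, on their centre line; the grasp point (between the pads) lies 19 mm behind it (bot.pinch_z is the distance from the TCP to the grasp point, in m); z points along the fingers, y is the line along which they close (so a half turn about z gives the same grasp; the last joint's range is limited). The gripper opens to 94 mm and grips with 3 to 60 N. Pads are 16 mm wide; open, the fingers measure 119 mm over their backs; the gripper's body (75 mm by 177 mm) begins 78 mm behind the grasp point.
Start: joints at [-1.415, 0.276, 1.505, -0, 1.361, -0.121], TCP at [0.157, -0.553, 0.172] pointing down, gripper open.
Joint ranges: [-2.89, 2.89], [-0.75, 2.08], [0.22, 2.7], [-1.18, 4.32], [0.11, 2.71], [-2.7, 2.7]. Speed limits (rad/s): [2.57, 2.57, 3.14, 3.14, 3.14, 3.14].

INTERFACE

Orientations are given as a unit quaternion [w, x, y, z].
In Python, from rig import bot gives the robot as it stands.
- The arm moves only by the tool drive_tool, never from a script. Its argument "increments" is text: rows parted by semicolons, each of 7 numbers parted by spaces: the shift along the tool's x, y, z scaled (see below), then the turn, a rotation vector about the tool's x, y, z scaled (see below), then the opening in per cent of the stroke, from 0 (shut) to 100 (fully open). In form: tx ty tz rx ry rz jaw; .... A call has 1 to 8 rows; each row shifts and turns the commanded pose from where the row before left it, along the tool's axes as they then stand; what a row does not reach is not made up. The controller multiplies each number of a shift by 20 mm and each number of a turn by 5 degrees. A row lasts 1/12 s, in which the tool goes at most 41.7 mm and 7.16 degrees, less where a joint would pass 70% of its speed; a pose out of reach is approached as far as the arm can. A call with a number of a shift or a turn outside -1 to 1 is refused whole. A call with a gripper value outside its range is refused whole. The fingers move at their own pace and stop on an object; "squeeze" is the grip in N (left out, the last holds). Time passes only in rows, so rows that do not move let the fingers close. It gives the time, the measured TCP pose, the force, the opening and the grip force at its end, in the units of the state.
- bot.sense(): the state, without advancing time (a new reading comes with each control period).
- bot.get_image(name): name is "scene" or "top" or "wrist"; returns the picture (400x640x3 uint8, red, green, blue); there is no depth.
- bot.camera_params(name): a dict with "fx", "fy", "cx", "cy" (pixels), "T" (4x4, takes a point from camera to world coordinates); the wrist camera has in their place "hand_eye" (4x4, takes a point from camera to tool coordinates, whose origin is the TCP and whose axes are the flange's). Camera axes: x right, y down, z forward; pixel columns grow to the right and rows downward; lengths in m; the calibration is good to about 2 mm. A picture is of the moment at which its call begins: read the wrist's pose just before it. camera_params takes no time and is no camera call.
- bot.hand_in(): hands the job in; it is judged then, once.
The state is a dict: "time": time; "q": joint angles; "dq": joint speeds; "joint_torque": joint torques, N m; "tool_pos": TCP position; "tool_rot": TCP orientation; "wrist_force": force on the tool from outside, world axes, zero at the start; "wrist_torque": the same for the moment, N m; "grip_width": opening from 0.0 (shut) to 1.0 (fully open); "gripper_force": force on a finger pad.
Only numpy, scipy, OpenCV 4.12 (cv2) and the standard library are available. Lean on these libraries where they do the work, as an engineer would, in place of code of your own. Each camera call takes 0.05 s, during which the arm holds its last target. There are 200 camera calls.

## Working session

There is one attempt and no reset: what is moved stays moved. The work goes in short steps, Python scripts to look and compute and a tool call to move; the robot and the scene stay as the last step left them, time stands still between calls to the robot, and variables do not carry over. Pictures are saved under pics/ and viewed, at most 10 in all, crops included, and the job is handed in when it is done.

Besides the shell and the picture viewer there is one more tool, called by a JSON object that holds its "op" and its "data", one argument or row to a line. drive_tool: Moves the arm, as the interface text tells. Shifts and turns lie within -1 to 1; 1 stands for 20 mm of shift or 5 degrees of turn. Its arguments: {"type":"object","properties":{"increments":{"type":"string"},"squeeze":{"type":"number"}},"required":["increments"]}

```bash
mkdir -p pics; python3 - <<'E'
from rig import bot
import cv2,numpy as np
for n in("top","scene"):
    im=bot.get_image(n); cv2.imwrite(f"pics/{n}0.png",im[...,::-1])
    p=bot.camera_params(n); print(n,p["fx"],p["fy"],p["cx"],p["cy"],np.round(p["T"],3).tolist())
s=bot.sense();print(s["time"],s["tool_pos"],s["tool_rot"],s["grip_width"])
E
```

```text
top 518.1944705820134 518.1944705820134 319.50269972528343 202.4713625068897 [[-0.011, -0.999, 0.044, 0.494], [-1.0, 0.011, 0.0, -0.02], [-0.001, -0.044, -0.999, 1.446], [0.0, 0.0, 0.0, 1.0]]
scene 362.7385165346526 362.7385165346526 319.54672801829105 198.84380225651017 [[-0.729, 0.517, -0.448, 0.959], [0.684, 0.533, -0.498, 0.427], [-0.018, -0.67, -0.743, 0.78], [0.0, 0.0, 0.0, 1.0]]
0.1 [ 0.15705915 -0.5525447   0.17111264] [-8.14960403e-04  9.90432770e-01  1.37993704e-01 -2.68730761e-05] 0.9995785344006773
```

View pics/top0.png

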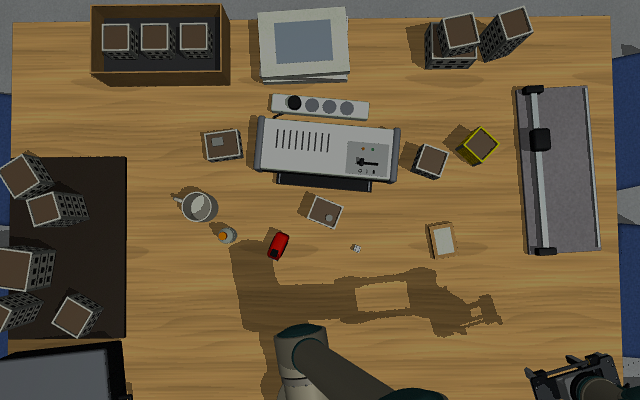

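View pics/scene0.png

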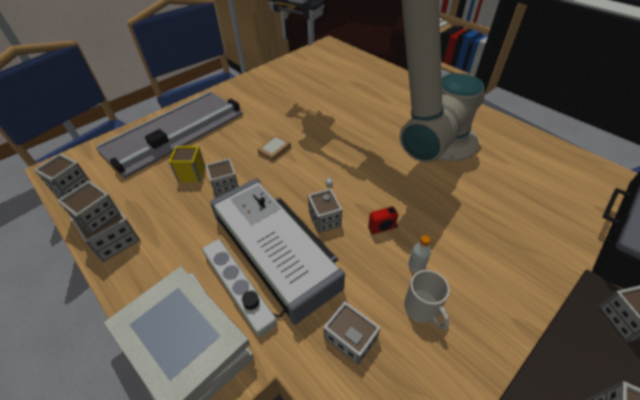

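The top view shows the laminator at about (327,150). The blocking building is at (323,211), with the others at (222,144) and (431,160), and the yellow look-alike at (478,145). The lever is near (368,161). Next I'll enlarge this area to confirm the building and find the edges.

```bash
cat > h.py <<'E'
import numpy as np
from rig import bot
def ray(n,uv,z):
    p=bot.camera_params(n);T=np.array(p["T"])
    d=T[:3,:3]@[(uv[0]-p["cx"])/p["fx"],(uv[1]-p["cy"])/p["fy"],1]
    return T[:3,3]+d*(z-T[2,3])/d[2]
E
python3 - <<'E'
import cv2
im=cv2.imread("pics/top0.png")
cv2.imwrite("pics/crop.png",cv2.resize(im[105:265,245:445],None,fx=3.75,fy=3.75,interpolation=cv2.INTER_CUBIC))
E
```

```text
(no output)
```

View pics/crop.png

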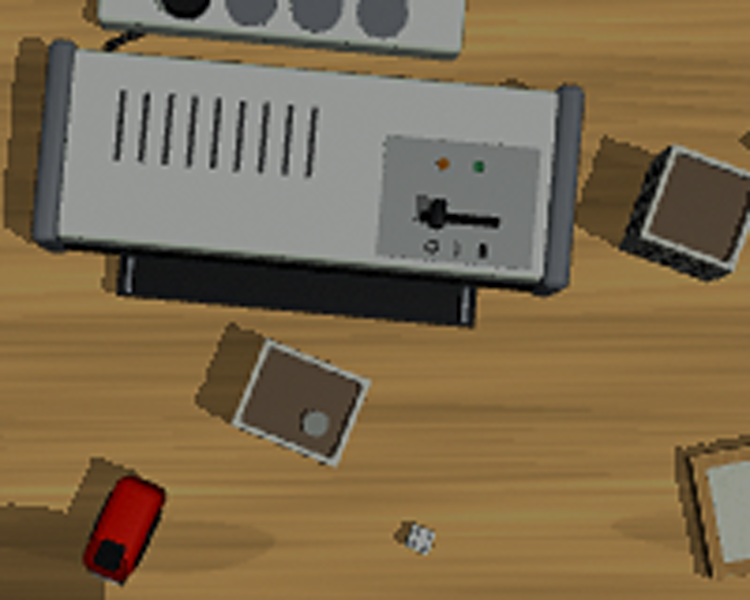

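The crop shows the grey blocking building's roof corners at crop pixels (267,340), (370,381), (336,465) and (234,423). The cheek corners are (52,42), (583,87), (563,292) and (36,247), and the lever top is about (436,212), at the ring. Three buildings could be the one meant; only the one at top (323,211) stands before the slot.

```bash
cat >> h.py <<'E'
def c(u,v,z): return ray("top",(u/3.75+245-.37,v/3.75+105-.37),z)
L=[c(*p,.083) for p in((52,42),(583,87),(563,292),(36,247))]
O=np.mean(L,0)[:2]
d=(L[0]-L[1]+L[3]-L[2])[:2]; ey=d/np.linalg.norm(d); ex=np.array([ey[1],-ey[0]])
def tm(p): p=np.array(p)[:2]-O; return np.array([p@ex,p@ey])
def tw(x,y): return O+x*ex+y*ey
E
python3 - <<'E'
from h import *
n=np.linalg.norm
print("lam sizes",n(L[0]-L[1]),n(L[3]-L[2]),n(L[0]-L[3]),n(L[1]-L[2]),"O",O,"yaw",np.arctan2(ex[1],ex[0]))
for z in(.056,.07,.084):
    B=[c(*p,z) for p in((267,340),(370,381),(336,465),(234,423))]
    m=np.mean(B,0); dd=(B[0]-B[1])
    print(z,"sides",n(B[0]-B[1]),n(B[2]-B[3]),n(B[0]-B[3]),n(B[1]-B[2]),"ctr",m,tm(m),"yaw",np.arctan2(-dd[0],dd[1]))
    print([tm(b).round(3).tolist() for b in B])
print("lever",tm(c(437,213,.106)),c(437,213,.106),"exp",tw(-.03,-.092),tw(-.03,-.128))
print("slot tray",tm(c(118,294,.039)),tm(c(473,326,.039)))
for nm,uv,z in(("low",(222,142),.056),("tall",(432,158),.084),("die",(356,248),.018),("card",(441,240),.022),("tape",(279,244),.067),("glue",(226,236),.115),("mug",(199,207),.092)):
    r=ray("top",uv,z); print(nm,r.round(3),tm(r).round(3))
p=bot.camera_params("scene");T=np.linalg.inv(p["T"])
for q in ([*tw(-.03,-.092),.106],):
    v=T@[*q,1]; print("scene lever px",p["fx"]*v[0]/v[2]+p["cx"],p["fy"]*v[1]/v[2]+p["cy"])
s=bot.sense();from scipy.spatial.transform import Rotation as R
w=s["tool_rot"];print(R.from_quat([*w[1:],w[0]]).as_matrix().round(3))
E
```

```text
lam sizes 0.37672113195598456 0.3721806493081915 0.14591922394651416 0.14599144524912322 O [ 0.69436907 -0.04057431] yaw -0.09620283816847032
0.056 sides 0.07938017371147249 0.07883790540825285 0.06395596470704691 0.06482374097544166 ctr [ 0.52902354 -0.03431931  0.056     ] [-0.16518181 -0.00965611] yaw -0.39012236688771307
[[-0.123, 0.019], [-0.146, -0.057], [-0.208, -0.038], [-0.184, 0.037]]
0.07 sides 0.0785807289182334 0.07804392184735019 0.06331185849524298 0.06417089531161803 ctr [ 0.52866834 -0.034175    0.07      ] [-0.16554922 -0.00954659] yaw -0.3901223668877139
[[-0.124, 0.019], [-0.146, -0.056], [-0.208, -0.037], [-0.184, 0.037]]
0.084 sides 0.07778128412499424 0.07724993828644754 0.06266775228343907 0.06351804964779445 ctr [ 0.52831315 -0.0340307   0.084     ] [-0.16591664 -0.00943707] yaw -0.39012236688771335
[[-0.124, 0.019], [-0.147, -0.056], [-0.208, -0.037], [-0.184, 0.037]]
lever [-0.02790378 -0.0914857 ] [ 0.6578067 -0.1289567  0.106    ] exp [ 0.65567077 -0.12926727] [ 0.65221281 -0.16510081]
slot tray [-0.09782989  0.12979442] [-0.09904961 -0.12887731]
low [0.721 0.242 0.056] [-0.001  0.284]
tall [ 0.668 -0.318  0.084] [-0.    -0.279]
die [ 0.43  -0.119  0.018] [-0.256 -0.103]
card [ 0.449 -0.352  0.022] [-0.214 -0.333]
tape [0.445 0.089 0.067] [-0.261  0.105]
glue [0.468 0.221 0.115] [-0.25   0.239]
mug [0.544 0.296 0.092] [-0.182  0.32 ]
scene lever px 261.003717672544 197.97014314850279
[[ 0.962  0.273 -0.   ]
 [ 0.273 -0.962  0.002]
 [ 0.    -0.002 -1.   ]]
```

house_mid is confirmed: it measures 78 x 64 mm and sits before the slot at machine (-0.165, -0.010). I'll push it to the right, because the tape measure is close on the left. First I'll turn the tool so the fingers line up along machine x.

{"op": "drive_tool", "data": {
  "increments": "0 0 0 0 0 -1 50;0 0 0 0 0 -1 50;0 0 0 0 0 -1 50;0 0 0 0 0 -1 50;0 0 0 0 0 -1 50;0 0 0 0 0 -1 50;0 0 0 0 0 -1 50;0 0 0 0 0 -1 50"
}}

```text
time: 0.77
tool_pos: [0.1571, -0.5527, 0.1714]
tool_rot: [-0.0, 0.883, 0.47, 0.0]
wrist_force: [0.2, -0.5, -0.2]
grip_width: 0.508
gripper_force: 0.0
```

{"op": "drive_tool", "data": {
  "increments": "0 0 0 0 0 -1 50;0 0 0 0 0 -1 50;0 0 0 0 0 -1 50;0 0 0 0 0 -1 50;0 0 0 0 0 -1 50;0 0 0 0 0 -0.75 50;0 0 0 0 0 0 50"
}}

```text
time: 1.35
tool_pos: [0.1571, -0.5528, 0.1714]
tool_rot: [-0.0, 0.739, 0.673, 0.0]
wrist_force: [0.2, -0.2, 0.4]
grip_width: 0.503
gripper_force: 0.0
```

```bash
cat >> h.py <<'E'
from scipy.spatial.transform import Rotation as R
def go(mx,my,z):
    s=bot.sense();w=s["tool_rot"];M=R.from_quat([*w[1:],w[0]]).as_matrix()
    t=np.array([*tw(mx,my),z]); d=M.T@(t-s["tool_pos"])
    yaw=np.degrees(np.arctan2(M[1,1],M[0,1])-np.arctan2(ex[1],ex[0]))
    print("t",s["time"],"mach",tm(s["tool_pos"]).round(4),"z",round(s["tool_pos"][2],4),"yaw err deg",yaw.round(2),"zaxis",M[:,2].round(3),"grip",round(s["grip_width"],3))
    print("target",t.round(3),"units",(d/.02).round(2),"F",np.round(s["wrist_force"],1))
E
python3 - <<'E'
from h import *
go(-.165,.064,.171)
for p in((163,487),(131,476),(128,582),(84,567)): print(tm(c(*p,.067)).round(3))
E
```

```text
t 1.35 mach [-0.4856 -0.5614] z 0.1714 yaw err deg 0.18 zaxis [-0.     0.001 -1.   ] grip 0.503
target [0.536 0.039 0.171] units [31.22 16.13  0.05] F [ 0.2 -0.2  0.4]
[-0.234  0.083]
[-0.228  0.107]
[-0.303  0.102]
[-0.295  0.134]
```

{"op": "drive_tool", "data": {
  "increments": "0.97 0.5 0 0 0 0 50;0.97 0.5 0 0 0 0 50;0.97 0.5 0 0 0 0 50;0.97 0.5 0 0 0 0 50;0.97 0.5 0 0 0 0 50;0.97 0.5 0 0 0 0 50;0.97 0.5 0 0 0 0 50;0.97 0.5 0 0 0 0 50"
}}

```text
time: 2.02
tool_pos: [0.2517, -0.405, 0.1717]
tool_rot: [-0.0, 0.74, 0.672, 0.0]
wrist_force: [0.1, 0.2, 0.3]
grip_width: 0.499
gripper_force: 0.0
```

{"op": "drive_tool", "data": {
  "increments": "0.97 0.5 0 0 0 0 50;0.97 0.5 0 0 0 0 50;0.97 0.5 0 0 0 0 50;0.97 0.5 0 0 0 0 50;0.97 0.5 0 0 0 0 50;0.97 0.5 0 0 0 0 50;0.97 0.5 0 0 0 0 50;0.97 0.5 0 0 0 0 50"
}}

```text
time: 2.68
tool_pos: [0.3459, -0.258, 0.1718]
tool_rot: [-0.0, 0.74, 0.672, -0.0]
wrist_force: [0.6, -0.9, 0.2]
grip_width: 0.5
gripper_force: 0.0
```

{"op": "drive_tool", "data": {
  "increments": "0.97 0.5 0 0 0 0 50;0.97 0.5 0 0 0 0 50;0.97 0.5 0 0 0 0 50;0.97 0.5 0 0 0 0 50;0.97 0.5 0 0 0 0 50;0.97 0.5 0 0 0 0 50;0.97 0.5 0 0 0 0 50;0.97 0.5 0 0 0 0 50"
}}

```text
time: 3.35
tool_pos: [0.4401, -0.111, 0.1717]
tool_rot: [-0.0, 0.74, 0.672, -0.0]
wrist_force: [-1.0, -0.7, -0.6]
grip_width: 0.501
gripper_force: 0.0
```

{"op": "drive_tool", "data": {
  "increments": "0.97 0.5 0 0 0 0 50;0.97 0.5 0 0 0 0 50;0.97 0.5 0 0 0 0 50;0.97 0.5 0 0 0 0 50;0.97 0.5 0 0 0 0 50;0.97 0.5 0 0 0 0 50;0.97 0.5 0 0 0 0 50;0 0 0 0 0 0 50"
}}

```text
time: 4.02
tool_pos: [0.524, 0.0194, 0.1715]
tool_rot: [-0.0, 0.739, 0.673, 0.001]
wrist_force: [-0.0, -0.7, -0.6]
grip_width: 0.5
gripper_force: 0.0
```

```bash
python3 - <<'E'
from h import *
go(-.165,.064,.015)
import cv2
cv2.imwrite("pics/w1.png",bot.get_image("wrist")[...,::-1])
E
```

```text
t 4.0167 mach [-0.1753  0.0433] z 0.1715 yaw err deg 0.18 zaxis [ 0.001  0.002 -1.   ] grip 0.5
target [0.536 0.039 0.015] units [1.02 0.51 7.83] F [-0.  -0.7 -0.6]
```

View pics/w1.png

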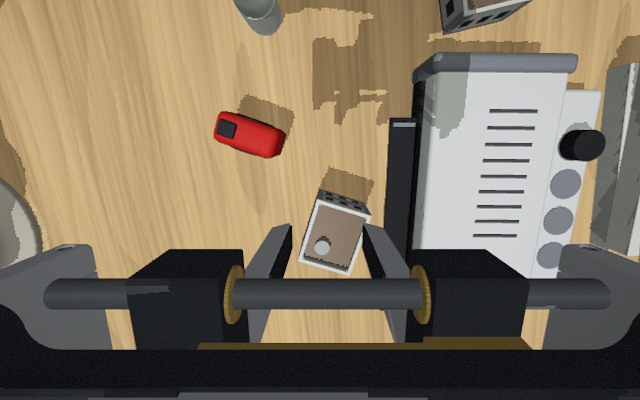

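The wrist view shows the house_mid roof with corners at about (320,203), (369,217), (350,273) and (300,260), and the tape measure clear on the left at (250,135). I'll check these corners against the top-view measurement.

```bash
python3 - <<'E'
from h import *
s=bot.sense();w=s["tool_rot"];M=np.eye(4);M[:3,:3]=R.from_quat([*w[1:],w[0]]).as_matrix();M[:3,3]=s["tool_pos"]
p=bot.camera_params("wrist");T=M@np.array(p["hand_eye"])
for uv in((320,203),(369,217),(350,273),(300,260)):
    d=T[:3,:3]@[(uv[0]-p["cx"])/p["fx"],(uv[1]-p["cy"])/p["fy"],1]; print(tm(T[:3,3]+d*(.07-T[2,3])/d[2]).round(3))
E
```

```text
[-0.185  0.033]
[-0.129  0.017]
[-0.149 -0.054]
[-0.21  -0.037]
```

The two views agree. Next I'll move over to the left side of the building and go down.

{"op": "drive_tool", "data": {
  "increments": "0.55 0.25 0 0 0 0 50;0.55 0.25 0 0 0 0 50;0 0 0 0 0 0 50;0 0 1 0 0 0 50;0 0 1 0 0 0 50;0 0 1 0 0 0 50;0 0 1 0 0 0 50;0 0 1 0 0 0 50"
}}

```text
time: 4.73
tool_pos: [0.5341, 0.037, 0.0712]
tool_rot: [0.0, 0.74, 0.673, -0.0]
wrist_force: [-1.0, -1.6, 0.6]
grip_width: 0.5
gripper_force: 0.0
```

{"op": "drive_tool", "data": {
  "increments": "0 0 1 0 0 0 50;0 0 1 0 0 0 50;0 0 0.75 0 0 0 50;0 0 0 0 0 0 50"
}}

```text
time: 5.07
tool_pos: [0.5314, 0.0371, 0.0141]
tool_rot: [-0.002, 0.74, 0.673, -0.002]
wrist_force: [0.0, -0.0, 1.3]
grip_width: 0.503
gripper_force: 0.0
```

```bash
python3 - <<'E'
from h import *
go(-.165,-.125,.015)
E
```

```text
t 5.0667 mach [-0.1697  0.0616] z 0.0141 yaw err deg 0.08 zaxis [-0.006 -0.    -1.   ] grip 0.503
target [ 0.518 -0.149  0.015] units [-9.33  0.22 -0.04] F [ 0.  -0.   1.3]
```

Now I'll push slowly at 8 mm per row (about 0.1 m/s).

{"op": "drive_tool", "data": {
  "increments": "-0.4 0 0 0 0 0 50;-0.4 0 0 0 0 0 50;-0.4 0 0 0 0 0 50;-0.4 0 0 0 0 0 50;-0.4 0 0 0 0 0 50;-0.4 0 0 0 0 0 50;-0.4 0 0 0 0 0 50;-0.4 0 0 0 0 0 50"
}}

```text
time: 5.73
tool_pos: [0.5285, -0.0271, 0.0172]
tool_rot: [0.0, 0.74, 0.673, 0.0]
wrist_force: [0.1, 2.9, 0.7]
grip_width: 0.502
gripper_force: 1.1
```

{"op": "drive_tool", "data": {
  "increments": "-0.4 0 0 0 0 0 50;-0.4 0 0 0 0 0 50;-0.4 0 0 0 0 0 50;-0.4 0 0 0 0 0 50;-0.4 0 0 0 0 0 50;-0.4 0 0 0 0 0 50;0 0 0 0 0 0 50"
}}

```text
time: 6.32
tool_pos: [0.5236, -0.0761, 0.0167]
tool_rot: [0.0, 0.74, 0.673, -0.001]
wrist_force: [-0.5, 0.5, 0.0]
grip_width: 0.499
gripper_force: 0.0
```

```bash
python3 - <<'E'
from h import *
go(-.165,-.125,.015)
import cv2
im=bot.get_image("top"); cv2.imwrite("pics/t2.png",cv2.resize(im[105:265,245:445,::-1],None,fx=3.75,fy=3.75,interpolation=cv2.INTER_CUBIC))
E
```

```text
t 6.3167 mach [-0.1666 -0.0517] z 0.0167 yaw err deg 0.08 zaxis [-0.    -0.002 -1.   ] grip 0.499
target [ 0.518 -0.149  0.015] units [-3.66  0.08  0.09] F [-0.5  0.5  0. ]
```

View pics/t2.png

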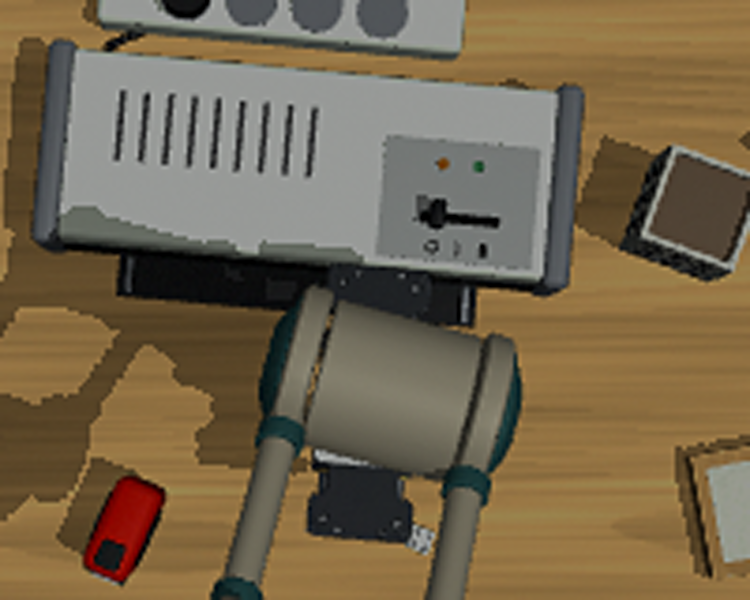

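The top view has the arm hiding the building; the lever, the tape measure, the die at (420,538) and the other buildings have not moved. The push force was low, so I'll continue.

{"op": "drive_tool", "data": {
  "increments": "-0.4 0 0 0 0 0 50;-0.4 0 0 0 0 0 50;-0.4 0 0 0 0 0 50;-0.4 0 0 0 0 0 50;-0.4 0 0 0 0 0 50;-0.4 0 0 0 0 0 50;-0.4 0 0 0 0 0 50;-0.4 0 0 0 0 0 50"
}}

```text
time: 7.03
tool_pos: [0.5176, -0.1387, 0.0168]
tool_rot: [-0.0, 0.74, 0.673, -0.0]
wrist_force: [0.2, 0.8, 0.0]
grip_width: 0.504
gripper_force: 0.5
```

{"op": "drive_tool", "data": {
  "increments": "-0.4 0 0 0 0 0 50;-0.3 0 0 0 0 0 50;0 0 0 0 0 0 50;0 0 0 0 0 0 50;0.5 0 0 0 0 0 50;0.5 0 0 0 0 0 50;0 0 -1 0 0 0 50;0 0 -1 0 0 0 50"
}}

```text
time: 7.7
tool_pos: [0.5169, -0.1293, 0.0562]
tool_rot: [-0.002, 0.739, 0.674, -0.001]
wrist_force: [-0.6, -0.3, -0.4]
grip_width: 0.499
gripper_force: 0.0
```

{"op": "drive_tool", "data": {
  "increments": "0 0 -1 0 0 0 0;0 0 -1 0 0 0 0;0 0 -1 0 0 0 0;0 0 -1 0 0 0 0;0 0 -1 0 0 0 0;1 0 0 0 0 0 0;1 0 0 0 0 0 0;0 0 0 0 0 0 0"
}}

```text
time: 8.37
tool_pos: [0.522, -0.0878, 0.1574]
tool_rot: [-0.001, 0.738, 0.674, 0.001]
wrist_force: [-0.2, 0.1, 0.3]
grip_width: 0.011
gripper_force: 0.0
```

```bash
python3 - <<'E'
from h import *
go(-.03,-.065,.155)
import cv2
im=bot.get_image("top"); cv2.imwrite("pics/t3.png",cv2.resize(im[105:265,245:445,::-1],None,fx=3.75,fy=3.75,interpolation=cv2.INTER_CUBIC))
E
```

```text
t 8.3667 mach [-0.1671 -0.0635] z 0.1574 yaw err deg 0.31 zaxis [ 0.001  0.002 -1.   ] grip 0.011
target [ 0.658 -0.102  0.155] units [-0.11  6.85  0.12] F [-0.2  0.1  0.3]
```

View pics/t3.png

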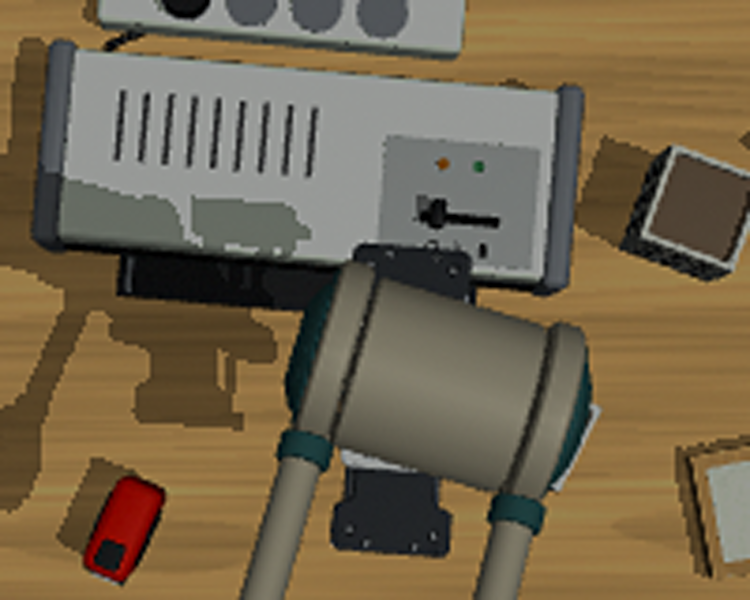

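The building's right roof edge is visible at (599,408)-(557,490), so it has moved right, and the lever is still at the ring. Next I'll go to just left of the lever, above the deck, and measure the building from there.

{"op": "drive_tool", "data": {
  "increments": "0 1 0 0 0 0 0;0 1 0 0 0 0 0;0 1 0 0 0 0 0;0 1 0 0 0 0 0;0 1 0 0 0 0 0;0 1 0 0 0 0 0;-0.1 0.85 0 0 0 0 0;0 0 0 0 0 0 0"
}}

```text
time: 9.08
tool_pos: [0.6611, -0.1077, 0.1555]
tool_rot: [0.001, 0.739, 0.673, 0.0]
wrist_force: [0.5, -0.5, 0.4]
grip_width: 0.004
gripper_force: 0.0
```

```bash
python3 - <<'E'
from h import *
go(-.03,-.068,.092)
for p in((599,408),(557,490)): print(tm(c(*p,.07)).round(3))
import cv2
im=bot.get_image("top"); cv2.imwrite("pics/t4.png",cv2.resize(im[105:265,245:445,::-1],None,fx=3.75,fy=3.75,interpolation=cv2.INTER_CUBIC))
E
```

```text
t 9.0833 mach [-0.0267 -0.0701] z 0.1555 yaw err deg 0.15 zaxis [ 0.001 -0.001 -1.   ] grip 0.004
target [ 0.658 -0.105  0.092] units [ 0.11 -0.17  3.18] F [ 0.5 -0.5  0.4]
[-0.152 -0.22 ]
[-0.212 -0.195]
```

View pics/t4.png

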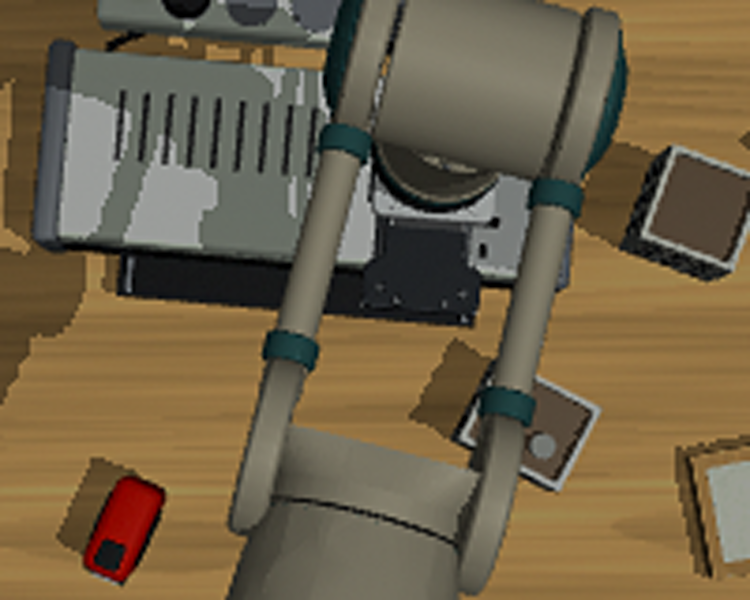

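The roof corners are now (599,408), (557,490), (457,440) and (497,363). That puts the building's middle near machine y -0.17 and all of it beyond the slot's end at -0.12. Now I'll lower the fingers beside the lever.

{"op": "drive_tool", "data": {
  "increments": "0.2 -0.15 0 0 0 0 0;0 0 0.5 0 0 0 0;0 0 0.5 0 0 0 0;0 0 0.5 0 0 0 0;0 0 0.5 0 0 0 0;0 0 0.5 0 0 0 0;0 0 0.55 0 0 0 0;0 0 0 0 0 0 0"
}}

```text
time: 9.8
tool_pos: [0.6537, -0.1022, 0.0926]
tool_rot: [-0.002, 0.74, 0.673, -0.001]
wrist_force: [-0.4, -0.6, -0.6]
grip_width: 0.006
gripper_force: 0.0
```

```bash
python3 - <<'E'
from h import *
for p in((599,408),(557,490),(457,440),(497,363),(527,425)): print(tm(c(*p,.07)).round(3))
go(-.03,-.1165,.092)
E
```

```text
[-0.152 -0.22 ]
[-0.212 -0.195]
[-0.183 -0.121]
[-0.126 -0.145]
[-0.168 -0.17 ]
t 9.8 mach [-0.0346 -0.0652] z 0.0926 yaw err deg 0.12 zaxis [-0.005  0.001 -1.   ] grip 0.006
target [ 0.653 -0.154  0.092] units [-2.56  0.23  0.03] F [-0.4 -0.6 -0.6]
```

{"op": "drive_tool", "data": {
  "increments": "-0.25 0.1 0 0 0 0 0;-0.25 0.1 0 0 0 0 0;-0.25 0 0 0 0 0 0;-0.25 0 0 0 0 0 0;-0.25 0 0 0 0 0 0;-0.25 0 0 0 0 0 0;-0.25 0 0 0 0 0 0;0 0 0 0 0 0 0"
}}

```text
time: 10.47
tool_pos: [0.6563, -0.1392, 0.096]
tool_rot: [0.0, 0.74, 0.673, -0.0]
wrist_force: [0.1, -0.0, 0.7]
grip_width: 0.005
gripper_force: 0.0
```

{"op": "drive_tool", "data": {
  "increments": "-0.25 0 0 0 0 0 0;-0.2 0 0 0 0 0 0;-0.15 0 0 0 0 0 0;-0.1 0 0 0 0 0 0;0 0 0 0 0 0 0"
}}

```text
time: 10.88
tool_pos: [0.655, -0.1522, 0.0958]
tool_rot: [0.0, 0.74, 0.673, -0.0]
wrist_force: [0.4, -0.1, -0.1]
grip_width: 0.008
gripper_force: 0.0
```

```bash
python3 - <<'E'
from h import *
go(-.03,-.1165,.092)
E
```

```text
t 10.8833 mach [-0.0285 -0.1149] z 0.0958 yaw err deg 0.1 zaxis [-0. -0. -1.] grip 0.008
target [ 0.653 -0.154  0.092] units [-0.08 -0.08  0.19] F [ 0.4 -0.1 -0.1]
```

{"op": "drive_tool", "data": {
  "increments": "-0.1 0 0 0 0 0 0;0 0 0 0 0 0 0;-0.1 0 0 0 0 0 0;0 0 0 0 0 0 0"
}}

```text
time: 11.22
tool_pos: [0.6547, -0.156, 0.0958]
tool_rot: [0.0, 0.74, 0.673, -0.0]
wrist_force: [-0.2, -0.1, -0.1]
grip_width: 0.007
gripper_force: 0.0
```

No contact force here, so the lever may already have snapped ahead. I'll back off, rise and look.

{"op": "drive_tool", "data": {
  "increments": "0.3 0 0 0 0 0 0;0 0 -1 0 0 0 0;0 0 -1 0 0 0 0;0 0 -1 0 0 0 0;0.5 -1 0 0 0 0 0;0.5 -1 0 0 0 0 0;0.5 -1 0 0 0 0 0;0.5 -1 0 0 0 0 0"
}}

```text
time: 11.88
tool_pos: [0.5785, -0.1014, 0.1559]
tool_rot: [-0.0, 0.74, 0.673, 0.0]
wrist_force: [-0.5, 0.1, 0.2]
grip_width: 0.002
gripper_force: 0.0
```

{"op": "drive_tool", "data": {
  "increments": "0 -1 0 0 0 0 50;0 -1 0 0 0 0 50;0 -0.9 0 0 0 0 50;0 0 0 0 0 0 50"
}}

```text
time: 12.22
tool_pos: [0.5179, -0.0955, 0.1562]
tool_rot: [-0.001, 0.739, 0.673, -0.001]
wrist_force: [-0.6, 0.4, -0.5]
grip_width: 0.257
gripper_force: 0.0
```

```bash
python3 - <<'E'
from h import *
go(-.168,-.09,.015)
import cv2
im=bot.get_image("top"); cv2.imwrite("pics/t5.png",cv2.resize(im[105:265,245:445,::-1],None,fx=3.75,fy=3.75,interpolation=cv2.INTER_CUBIC))
E
```

```text
t 12.2167 mach [-0.1703 -0.0717] z 0.1562 yaw err deg 0.14 zaxis [-0.003  0.001 -1.   ] grip 0.257
target [ 0.519 -0.114  0.015] units [-0.92  0.13  7.06] F [-0.6  0.4 -0.5]
```

View pics/t5.png

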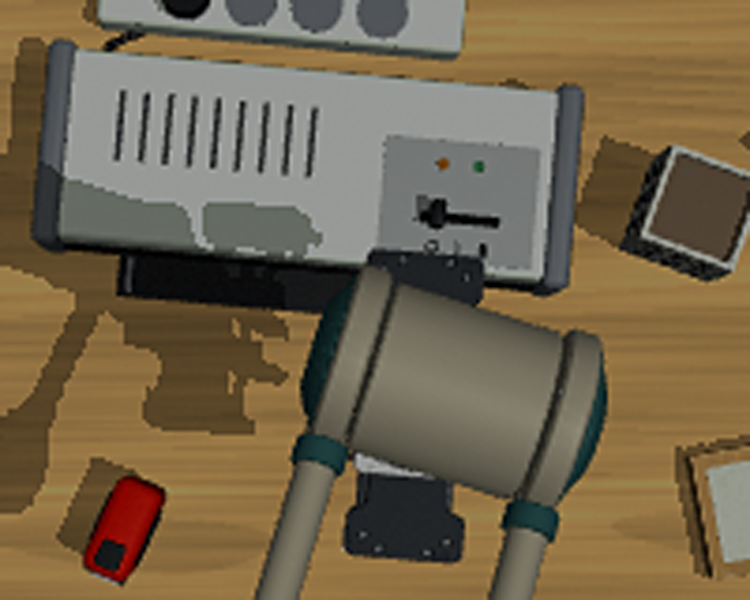

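The top view still shows the lever at the ring (437,213), and the push had no reaction force. I'll compare before and after numerically, and view scene and top enlargements of the lever in one picture.

```bash
python3 - <<'E'
from h import *
import cv2
a=cv2.imread("pics/top0.png");t=bot.get_image("top")[...,::-1].copy();b=bot.get_image("scene")[...,::-1].copy();w=bot.get_image("wrist")[...,::-1].copy();s0=cv2.imread("pics/scene0.png")
f=lambda i,x,y:cv2.resize(i[y:y+50,x:x+60],(400,300),interpolation=cv2.INTER_CUBIC)
cv2.imwrite("pics/lev.png",np.vstack([np.hstack([f(a,340,130),f(t,340,130)]),np.hstack([f(s0,230,170),f(b,230,170)])]))
cv2.imwrite("pics/w5.png",w)
p=bot.camera_params("top");T=np.linalg.inv(p["T"])
for my in(-.092,-.128):
  for n in("top","scene"):
    p=bot.camera_params(n);v=np.linalg.inv(p["T"])@[*tw(-.03,my),.106,1];print(n,my,p["fx"]*v[0]/v[2]+p["cx"],p["fy"]*v[1]/v[2]+p["cy"])
E
```

```text
top -0.092 361.2946417090636 162.24741939479566
scene -0.092 261.003717672544 197.97014314850279
top -0.128 375.1116129565581 163.42399984479744
scene -0.128 253.66664073267893 189.85714934243387
```

View pics/lev.png

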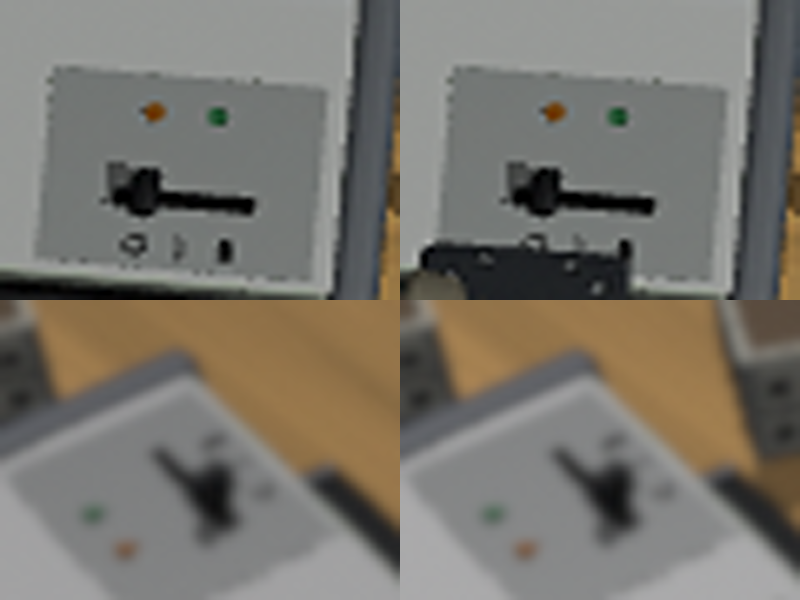

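The lever has not moved in either view, so the fingers must have passed over or clear of it. I'm here anyway, so I'll first nudge the building's near corner further clear of the slot with a narrower finger span, then redo the lever lower and in small steps.

{"op": "drive_tool", "data": {
  "increments": "-0.9 0.1 0 0 0 0 25;0 0 1 0 0 0 25;0 0 1 0 0 0 25;0 0 1 0 0 0 25;0 0 1 0 0 0 25;0 0 1 0 0 0 25;0 0 1 0 0 0 25;0 0 1 0 0 0 25"
}}

```text
time: 13.08
tool_pos: [0.5233, -0.1154, 0.0146]
tool_rot: [0.0, 0.74, 0.673, 0.0]
wrist_force: [0.5, -0.7, -1.0]
grip_width: 0.252
gripper_force: 0.0
```

{"op": "drive_tool", "data": {
  "increments": "-0.3 0 0 0 0 0 25;-0.3 0 0 0 0 0 25;-0.3 0 0 0 0 0 25;-0.3 0 0 0 0 0 25;-0.3 0 0 0 0 0 25;-0.3 0 0 0 0 0 25;-0.3 0 0 0 0 0 25;0 0 0 0 0 0 25"
}}

```text
time: 13.75
tool_pos: [0.5183, -0.1584, 0.0164]
tool_rot: [0.001, 0.74, 0.673, 0.0]
wrist_force: [-0.1, -0.0, 0.8]
grip_width: 0.254
gripper_force: 0.0
```

```bash
python3 - <<'E'
from h import *
go(-.168,-.135,.015)
E
```

```text
t 13.75 mach [-0.164  -0.1342] z 0.0164 yaw err deg 0.07 zaxis [ 0.001 -0.001 -1.   ] grip 0.254
target [ 0.514 -0.159  0.015] units [-0.04 -0.2   0.07] F [-0.1 -0.   0.8]
```

{"op": "drive_tool", "data": {
  "increments": "0.5 0 0 0 0 0 25;0.5 0 0 0 0 0 25;0 0 -1 0 0 0 0;0 0 -1 0 0 0 0;0 0 -1 0 0 0 0;0 0 -1 0 0 0 0;0 0 -1 0 0 0 0;0 0 -1 0 0 0 0"
}}

```text
time: 14.42
tool_pos: [0.5197, -0.1355, 0.1368]
tool_rot: [-0.0, 0.739, 0.674, 0.0]
wrist_force: [0.6, 0.1, -0.7]
grip_width: 0.003
gripper_force: 0.0
```

{"op": "drive_tool", "data": {
  "increments": "0.4 1 0 0 0 0 0;0.4 1 0 0 0 0 0;0.4 1 0 0 0 0 0;0.4 1 0 0 0 0 0;0.4 1 0 0 0 0 0;0.4 1 0 0 0 0 0;0 0.7 0 0 0 0 0;0 0 0 0 0 0 0"
}}

```text
time: 15.08
tool_pos: [0.6604, -0.1, 0.1351]
tool_rot: [0.001, 0.739, 0.674, 0.001]
wrist_force: [-0.4, 0.5, 0.4]
grip_width: 0.007
gripper_force: 0.0
```

```bash
python3 - <<'E'
from h import *
go(-.03,-.066,.084)
import cv2
cv2.imwrite("pics/t6.png",bot.get_image("top")[...,::-1]);cv2.imwrite("pics/w6.png",bot.get_image("wrist")[...,::-1])
E
```

```text
t 15.0833 mach [-0.0281 -0.0624] z 0.1351 yaw err deg 0.26 zaxis [ 0.001 -0.    -1.   ] grip 0.007
target [ 0.658 -0.103  0.084] units [-0.18 -0.1   2.55] F [-0.4  0.5  0.4]
```

{"op": "drive_tool", "data": {
  "increments": "-0.2 0 0.5 0 0 0 0;0 0 0.5 0 0 0 0;0 0 0.5 0 0 0 0;0 0 0.5 0 0 0 0;0 0 0.3 0 0 0 0;0 0 0.2 0 0 0 0;0 0 0 0 0 0 0;0 0 0 0 0 0 0"
}}

```text
time: 15.85
tool_pos: [0.6574, -0.1058, 0.0857]
tool_rot: [-0.0, 0.74, 0.673, -0.0]
wrist_force: [-0.2, 0.3, 0.5]
grip_width: 0.008
gripper_force: 0.0
```

{"op": "drive_tool", "data": {
  "increments": "-0.25 0 0 0 0 0 0;-0.25 0 0 0 0 0 0;-0.25 0 0 0 0 0 0"
}}

```text
time: 16.1
tool_pos: [0.6563, -0.1214, 0.0865]
tool_rot: [0.001, 0.74, 0.673, 0.0]
wrist_force: [-0.5, -0.8, 0.2]
grip_width: 0.004
gripper_force: 0.0
```

{"op": "drive_tool", "data": {
  "increments": "-0.2 0 0 0 0 0 0;-0.2 0 0 0 0 0 0"
}}

```text
time: 16.27
tool_pos: [0.6553, -0.1295, 0.0861]
tool_rot: [0.0, 0.74, 0.673, 0.0]
wrist_force: [0.3, -0.5, 1.0]
grip_width: 0.007
gripper_force: 0.0
```

{"op": "drive_tool", "data": {
  "increments": "-0.2 0 0 0 0 0 0;-0.2 0 0 0 0 0 0"
}}

```text
time: 16.43
tool_pos: [0.6544, -0.1372, 0.0859]
tool_rot: [0.0, 0.74, 0.673, 0.0]
wrist_force: [-0.1, 0.1, 0.1]
grip_width: 0.006
gripper_force: 0.0
```

```bash
python3 - <<'E'
from h import *
go(-.03,-.1165,.084)
E
```

```text
t 16.4333 mach [-0.0305 -0.1   ] z 0.0859 yaw err deg 0.11 zaxis [ 0. -0. -1.] grip 0.006
target [ 0.653 -0.154  0.084] units [-0.82  0.02  0.1 ] F [-0.1  0.1  0.1]
```

There is still no force with the TCP where the lever should be. I'll use the last picture on a wrist and scene composite at this exact moment.

```bash
python3 - <<'E'
from h import *
import cv2
w=bot.get_image("wrist")[...,::-1].copy();b=bot.get_image("scene")[...,::-1].copy();t=bot.get_image("top")[...,::-1].copy()
cv2.imwrite("pics/w7.png",w);cv2.imwrite("pics/s7.png",b);cv2.imwrite("pics/t7.png",t)
def f(i,x,y,W,H):return cv2.resize(i[y:y+H,x:x+W],(400,300),interpolation=cv2.INTER_CUBIC)
w6=cv2.imread("pics/w6.png");t6=cv2.imread("pics/t6.png")
cv2.imwrite("pics/c7.png",np.vstack([np.hstack([f(w,140,100,400,300),f(b,215,155,80,60)]),np.hstack([f(w6,140,100,400,300),f(t,330,130,120,90)])]))
def proj(n,P):
    p=bot.camera_params(n)
    if n=="wrist":
        s=bot.sense();q=s["tool_rot"];M=np.eye(4);M[:3,:3]=R.from_quat([*q[1:],q[0]]).as_matrix();M[:3,3]=s["tool_pos"];T=M@np.array(p["hand_eye"])
    else:T=np.array(p["T"])
    v=np.linalg.inv(T)@[*P,1];return round(p["fx"]*v[0]/v[2]+p["cx"]),round(p["fy"]*v[1]/v[2]+p["cy"])
tcp=bot.sense()["tool_pos"]
for n in("wrist","scene"):
    print(n,"tcp",proj(n,tcp),"lever off",proj(n,[*tw(-.03,-.092),.106]),"thick",proj(n,[*tw(-.03,-.128),.106]))
E
```

```text
wrist tcp (328, 222) lever off (329, 220) thick (329, 267)
scene tcp (261, 201) lever off (261, 198) thick (254, 190)
```

View pics/c7.png

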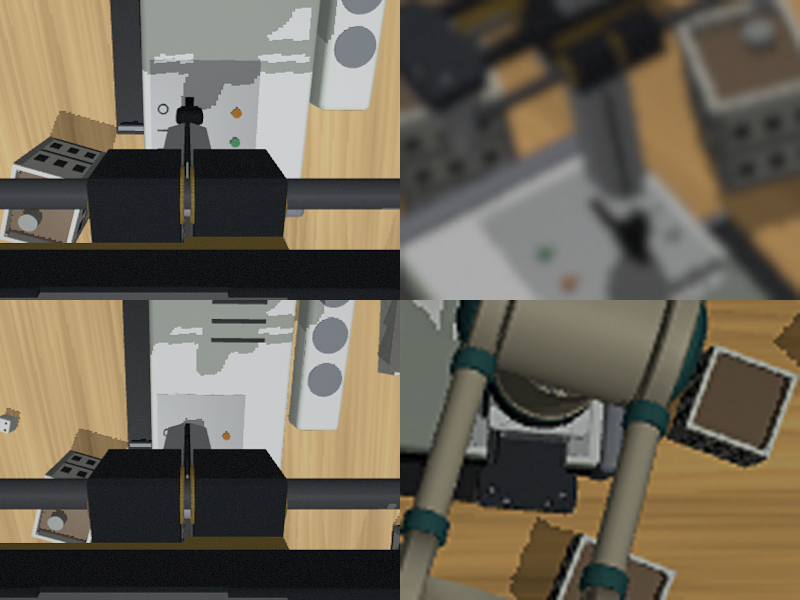

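In the wrist view the lever is at (329,210), still at off. In the scene view the finger ends stop near (261,193), while the reported TCP projects to (261,201). So the visible finger ends sit about 20 mm higher than the reported TCP, and they pass over the lever. I'll go back to its left and feel down to the deck in small steps.

```bash
python3 -c "
from rig import bot
print(bot.pinch_z,[a for a in dir(bot) if a[0]!='_'])"
```

```text
0.0188 ['IKError', 'camera_params', 'get_image', 'hand_in', 'pinch_z', 'sense']
```

{"op": "drive_tool", "data": {
  "increments": "0.5 0 0 0 0 0 0;0.5 0 0 0 0 0 0;0.5 0 0 0 0 0 0;0.2 0 0 0 0 0 0;0 0 0 0 0 0 0;0 0 0.15 0 0 0 0;0 0 0 0 0 0 0"
}}

```text
time: 17.17
tool_pos: [0.6573, -0.1026, 0.0823]
tool_rot: [-0.0, 0.739, 0.673, -0.0]
wrist_force: [-0.4, 0.4, 1.0]
grip_width: 0.005
gripper_force: 0.0
```

{"op": "drive_tool", "data": {
  "increments": "0 0 0.15 0 0 0 0;0 0 0 0 0 0 0"
}}

```text
time: 17.33
tool_pos: [0.6572, -0.1031, 0.0792]
tool_rot: [-0.0, 0.74, 0.673, -0.0]
wrist_force: [-1.0, -0.2, 0.1]
grip_width: 0.004
gripper_force: 0.0
```

{"op": "drive_tool", "data": {
  "increments": "0 0 0.15 0 0 0 0;0 0 0 0 0 0 0"
}}

```text
time: 17.5
tool_pos: [0.6572, -0.103, 0.0762]
tool_rot: [-0.0, 0.74, 0.673, -0.0]
wrist_force: [-0.1, 0.1, -0.1]
grip_width: 0.003
gripper_force: 0.0
```

The reported TCP is already below the deck with no contact, which confirms the offset. I'll keep feeling downward.

{"op": "drive_tool", "data": {
  "increments": "0 0 0.15 0 0 0 0;0 0 0 0 0 0 0;0 0 0.15 0 0 0 0;0 0 0 0 0 0 0"
}}

```text
time: 17.83
tool_pos: [0.6573, -0.1028, 0.0703]
tool_rot: [-0.0, 0.74, 0.673, -0.0]
wrist_force: [0.4, -0.5, -0.3]
grip_width: 0.005
gripper_force: 0.0
```

{"op": "drive_tool", "data": {
  "increments": "0 0 0.1 0 0 0 0;0 0 0 0 0 0 0"
}}

```text
time: 18.0
tool_pos: [0.6574, -0.1028, 0.0685]
tool_rot: [-0.0, 0.74, 0.673, -0.0]
wrist_force: [-1.0, 0.4, -0.5]
grip_width: 0.005
gripper_force: 0.0
```

{"op": "drive_tool", "data": {
  "increments": "0 0 0.1 0 0 0 0;0 0 0 0 0 0 0"
}}

```text
time: 18.17
tool_pos: [0.6575, -0.1027, 0.0665]
tool_rot: [-0.0, 0.74, 0.673, -0.0]
wrist_force: [-0.5, 0.3, 1.1]
grip_width: 0.006
gripper_force: 0.0
```

{"op": "drive_tool", "data": {
  "increments": "0 0 0.1 0 0 0 0;0 0 0 0 0 0 0"
}}

```text
time: 18.33
tool_pos: [0.6574, -0.1027, 0.0645]
tool_rot: [-0.0, 0.74, 0.673, -0.0]
wrist_force: [0.5, -0.0, 0.0]
grip_width: 0.006
gripper_force: 0.0
```

{"op": "drive_tool", "data": {
  "increments": "-0.25 0 0 0 0 0 0;-0.25 0 0 0 0 0 0;-0.25 0 0 0 0 0 0;-0.2 0 0 0 0 0 0"
}}

```text
time: 18.67
tool_pos: [0.6562, -0.1183, 0.065]
tool_rot: [-0.002, 0.74, 0.673, 0.003]
wrist_force: [1.8, 8.0, 0.3]
grip_width: 0.003
gripper_force: 3.8
```

{"op": "drive_tool", "data": {
  "increments": "-0.2 0 0 0 0 0 0"
}}

```text
time: 18.75
tool_pos: [0.6557, -0.123, 0.0649]
tool_rot: [-0.002, 0.74, 0.673, 0.002]
wrist_force: [0.6, 5.7, 1.1]
grip_width: 0.003
gripper_force: 2.2
```

{"op": "drive_tool", "data": {
  "increments": "-0.2 0 0 0 0 0 0"
}}

```text
time: 18.83
tool_pos: [0.6552, -0.1287, 0.0649]
tool_rot: [-0.001, 0.74, 0.673, 0.001]
wrist_force: [0.2, 1.2, -0.0]
grip_width: 0.007
gripper_force: 0.6
```

Contact now: 8 N out of the off notch, and the lever is moving. I'll continue to the thick stop.

{"op": "drive_tool", "data": {
  "increments": "-0.2 0 0 0 0 0 0;-0.2 0 0 0 0 0 0;-0.2 0 0 0 0 0 0;-0.2 0 0 0 0 0 0"
}}

```text
time: 19.17
tool_pos: [0.6536, -0.1445, 0.0649]
tool_rot: [-0.001, 0.74, 0.673, 0.001]
wrist_force: [0.4, 1.7, 0.8]
grip_width: 0.007
gripper_force: 1.0
```

{"op": "drive_tool", "data": {
  "increments": "-0.15 0 0 0 0 0 0;-0.15 0 0 0 0 0 0"
}}

```text
time: 19.33
tool_pos: [0.6531, -0.1491, 0.0649]
tool_rot: [-0.002, 0.74, 0.673, 0.002]
wrist_force: [1.3, 12.1, 2.3]
grip_width: 0.006
gripper_force: 6.1
```

```bash
python3 - <<'E'
from h import *
go(-.03,-.1145,.0645)
E
```

```text
t 19.3333 mach [-0.0307 -0.112 ] z 0.0649 yaw err deg 0.04 zaxis [ 0.     0.005 -1.   ] grip 0.006
target [ 0.654 -0.152  0.064] units [-0.12  0.03  0.02] F [ 1.3 12.1  2.3]
```

12 N means it has reached the stop. I'll back off, rise and move clear to check.

{"op": "drive_tool", "data": {
  "increments": "-0.05 0 0 0 0 0 0;0 0 0 0 0 0 0;0.3 0 0 0 0 0 0;0.3 0 0 0 0 0 0;0 0 -1 0 0 0 0;0 0 -1 0 0 0 0;0 0 -1 0 0 0 0;0 0 -1 0 0 0 0"
}}

```text
time: 20.0
tool_pos: [0.654, -0.1418, 0.1457]
tool_rot: [0.001, 0.74, 0.673, -0.001]
wrist_force: [0.6, -0.6, 0.8]
grip_width: 0.007
gripper_force: 0.0
```

{"op": "drive_tool", "data": {
  "increments": "1 0 -0.6 0 0 0 0;1 0 0 0 0 0 0;1 0 0 0 0 0 0;1 0 0 0 0 0 0;1 -1 0 0 0 0 0;1 -1 0 0 0 0 0;1 -1 0 0 0 0 0;1 -1 0 0 0 0 0"
}}

```text
time: 20.67
tool_pos: [0.5889, 0.0259, 0.1568]
tool_rot: [0.001, 0.74, 0.673, -0.001]
wrist_force: [0.4, 0.3, -0.4]
grip_width: 0.003
gripper_force: 0.0
```

{"op": "drive_tool", "data": {
  "increments": "0 -1 0 0 0 0 0;0 -1 0 0 0 0 0;0 -1 0 0 0 0 0;0 -1 0 0 0 0 0;0 -1 0 0 0 0 0;0 -1 0 0 0 0 0;0 0 0 0 0 0 0;0 0 0 0 0 0 0"
}}

```text
time: 21.33
tool_pos: [0.4702, 0.0368, 0.1574]
tool_rot: [0.001, 0.74, 0.673, 0.0]
wrist_force: [0.2, 0.2, 0.7]
grip_width: 0.003
gripper_force: 0.0
```

```bash
python3 - <<'E'
from h import *
import cv2
s=bot.sense();print(s["time"],s["tool_pos"],s["wrist_force"])
t=bot.get_image("top")[...,::-1].copy();cv2.imwrite("pics/t8.png",t);a=cv2.imread("pics/top0.png")
for n,i in(("before",a),("now",t)):
    g=cv2.cvtColor(i,cv2.COLOR_BGR2GRAY)[155:170,352:385]
    print(n);[print(" ".join(f"{v:3d}" for v in r)) for r in g]
    h=cv2.cvtColor(i,cv2.COLOR_BGR2HSV)
    # brownish dark roofs: low value & not table
    b=i.astype(int);m=((b[...,2]-b[...,0]<45)&(b[...,2]-b[...,0]>8)&(b[...,2]<115)&(b[...,2]>60)).astype(np.uint8)
    m=cv2.morphologyEx(m,cv2.MORPH_OPEN,np.ones((5,5)))
    for c_ in cv2.findContours(m,0,2)[0]:
        (x,y),wh,ang=cv2.minAreaRect(c_)
        if min(wh)>15 and 190<x<460 and 120<y<240: print("roof",round(x,1),round(y,1),np.round(wh,1),round(ang),tm(ray("top",(x,y),.07)).round(3))
d=cv2.absdiff(a,t).max(2)
for nm,(x,y) in dict(die=(356,248),card=(441,240),tape=(279,244),low=(222,142),tall=(432,158)).items(): print(nm,d[y-12:y+12,x-12:x+12].mean().round(1))
E
```

```text
21.3333 [0.47015852 0.03677436 0.15737384] [0.18655167 0.20436862 0.70159459]
before
117 118 117 117 118 118 118 118 118 117 118 117 118 117 118 118 118 118 117 118 118 118 118 118 117 118 119 119 118 118 119 119 118
118 117 118 118 119 120 119 119 120 119 120 119 118 118 118 118 118 118 117 118 118 117 118 118 117 119 119 119 118 118 119 118 119
117 118 118 120  65  67  66 122 123 124 125 122 120 119 118 118 118 118 118 118 118 118 118 118 118 119 118 118 118 119 118 119 118
117 117 118 121  66  71  71  71  62   2  32  30 124 119 118 118 117 118 118 118 118 118 119 119 119 118 118 119 119 118 119 119 118
117 118 118 122  68  70  74  54   4  15  17   8  89 120 118 118 118 118 118 118 118 120 118 118 119 118 119 118 118 119 118 118 118
118 117 119 123  69  73  77  35   7  18  19   9 128 123 120 119 119 119 119 119 119 119 118 119 119 119 118 119 118 119 118 118 118
118 118 119 123  71  32  16  16  10  20  24  13  97 128 125 125 124 124 124 123 123 122 121 121 121 120 120 119 118 119 118 119 118
118 118 120 124  73   0   0   0  14  21  27  13   0   0   0  32  30  29  64  61  95  95  93
[... 2580 characters left out ...]
 120 119 119 120 119 120 120 120 120 122 122 122 123 125 127  72  63   4  11   5  36 129 123 120 121 120 120 120 120
119 119 120 120 120 120 120 120 121 120 121 120 120 121 120 121 120 121 122 124 127  94  96  59 128 122 121 120 120 120 121 121 120
120 120 120 120 119 120 121 121 122 122 122 121 121 121 121 121 121 121 120 121 122 124 125 125 122 121 121 120 121 121 120 120 120
119 119 119 120 120 121 122  64  36  62 123 121 120 121  90 122 121 120 120 121 123 124 123 123 121 120 120 120 120 121 120 121 121
roof 393.0 216.7 [25.4 21.4] 22 [-0.163 -0.19 ]
roof 431.3 159.6 [21.7 22.9] 21 [-0.002 -0.28 ]
roof 221.8 144.1 [22.9 28.4] 85 [-0.009  0.281]
die 1.5
card 1.6
tape 86.4
low 1.2
tall 1.3
```

The lever shifted 13.6 px against 13.8 px predicted for the thick stop. house_mid is at y = -0.19, and the other buildings, the die and the cards are unmoved. The tape measure's patch is only hidden by the arm, which is well above it.

```bash
python3 -c "
from rig import bot
print(bot.hand_in())"
```

```text
the job is handed in; nothing more can be done
None
```

I handed the job in at about 21 s: the last top image shows the lever at the thick stop and house_mid pushed right to machine y ≈ -0.19 m, clear of the slot; house_low, house_tall, the die and the cards had not moved, the arm hid the tape measure, the mug and glue bottle weren't rechecked, and no verdict came back.

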